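# Slide a slide carrier out over the ledge end beside the microscope

### The job

On the raised black-topped ledge, push the metal carrier that holds the four glass slides along its lane, towards the end of the ledge on the microscope's side, until about a third of its length (about 40 mm) sticks out past that end, so that the next person can get hold of its edge. Only push it with the fingertips, lying flat and straight in its lane: do not lift it or let it tip off. Leave the other plate, the one with the round window, where it is, and do not disturb the other things on the bench.

Things in the scene. Friction and masses are not known exactly. Their poses are not given: they have to be found in the camera images.
- ledge: Fixed ledge, off-white, black top 40 mm above its origin (on the bench). Lanes run along its y; open ends at y = -200 and +200 mm; x from -110 to 170 mm. Aluminium rails 8 mm wide, 5 mm high at x = -107, 0, 107 mm bound two lanes, 99 mm wide, centred at x = -53.5 and 53.5 mm. Small things are parked at x above 111 mm. Yaw within 0.2 rad.
- slide_carrier: The plate to push: loose aluminium carrier, 85 mm (x, across the lane) by 128 mm (y, along it) by 8 mm thick, 0.15 to 0.31 kg, four glass slides side by side in its top, each with a white end. Origin: centre of its underside. Flat in either lane, up to 0.06 rad askew and about 5 mm off the lane's middle, 60 mm or more from the ledge's ends. Slides with plain friction.
- window_plate: The other plate, to leave alone: same aluminium outline (85 x 128 x 8 mm), but with one round window, 68 mm across, in its top. In the other lane. Origin at the centre of its underside.
- microscope_box (a point): Centre of the top of the low grey lamp power box (80 x 70 x 35 mm) at the foot of the fixed microscope, on the robot's side of it. The microscope (off-white, turquoise head, black eyepieces, 450 mm high, base 280 x 190 mm, centred 240 mm further from the robot in x) stands on the left or right side of the bench. Push towards the ledge end whose ledge y has this point's sign.
- oil_bottle: Bystander: small amber bottle, 28 mm across, 56 mm high, on the ledge's parking strip. Origin at the centre of its underside.
- petri_dish: Bystander: closed dish, 54 mm across, 14 mm high, on the parking strip. Origin at the centre of its underside.
- tally_counter: Bystander: round steel hand counter, 44 mm across, 28 mm high with its button, on the parking strip. Origin at the centre of its underside.
- stain_jar: Bystander: glass jar with white cap, 48 mm across, 75 mm high, on the bench past the ledge's +y end. Origin at the centre of its underside.
- beaker: Bystander: glass beaker, 60 mm across, 80 mm high, on the bench past the ledge's -y end. Origin at the centre of its underside.
- slide_box: Bystander: closed grey box, 55 x 95 x 35 mm, on the bench past the ledge's +y end. Origin at the centre of its underside.
Things that resemble listed ones, but are neither listed nor needed, are in the scene too. Leave any brown look-alike of the slide_carrier alone.

How it is judged:
By the outcome, as a careful person would: the job done as asked, in the order asked, and still so for the second after the job is handed in, with the robot touching nothing.
It also fails if it takes over 40 s, if anything falls off the work surface, if the arm or the gripper's body presses on something with over 40 N, if the wrist force passes 120 N, or if a joint passes its speed limit or range.

### The arm

A 6-joint arm with a two-finger parallel gripper is mounted at the origin on the work surface. World frame = base frame: x ahead of the robot, y to its left, z up, the work surface at z = 0. Lengths are in m, angles in rad, forces in N, time in s.
With the tool pointing down it reaches from about 0.4 to 0.825 m from the base axis. Payload 7 kg.
Tool frame: the origin (TCP) lies on the centre line of the jaws, within the pads' length; the fingertips stand 22 mm ahead of it and the grasp point (between the pads) lies 3 mm ahead of it; z points along the fingers, y is the direction in which the jaws open and shut (so a half turn about z gives the same grasp; the last joint's range is limited). The gripper opens to 88 mm and grips with 3 to 60 N. Pads are 19 mm wide; open, the fingers measure 130 mm over their backs; the gripper's body (78 mm by 193 mm) begins 47 mm behind the grasp point.
Start: joints at [1.487, 0.359, 0.012, 0, -1.224, -0.288], TCP at [0.245, 0.629, 0.249] pointing down, gripper open.
Joint ranges: [-3.07, 3.07], [-1.43, 2.12], [-1.02, 1.25], [-3.03, 1.67], [-3.05, -0], [-3.03, 3.03]. Speed limits (rad/s): [2.39, 2.39, 3.01, 3.14, 3.14, 3.14].

### API

Orientations are given as [roll, pitch, yaw] about the fixed x, y, z axes, in that order (R = Rz(yaw) Ry(pitch) Rx(roll)).
In Python, from station import arm gives the robot as it stands. The module is installed in compiled form; this text tells all that it offers.
- The arm moves only by the tool arm_command, never from a script. Its argument "motion" is a list of rows, each a list of 3 entries, a list of its own where there are three numbers: the shift along the tool's x, y, z in mm, then the turn, a rotation vector about the tool's x, y, z in degrees, then the opening, from 0 (shut) to 1 (fully open). In form: [[[tx, ty, tz], [wx, wy, wz], grip], ...]. A call has 1 to 20 rows; each row shifts and turns the commanded pose from where the row before left it, along the tool's axes as they then stand; what a row does not reach is not made up. A row lasts 1/12 s, in which the tool goes at most 41.7 mm and 7.16 degrees, less where a joint would pass 70% of its speed; a pose out of reach is approached as far as the arm can. A call is refused whole if a number of a shift passes 41.7 or a number of a turn 7.16, either way. A call with a gripper value outside its range is refused whole. The fingers move at their own pace and stop on an object; "newtons" is the grip in N (left out, the last holds). Time passes only in rows, so rows that do not move let the fingers close. It gives the time, the measured TCP pose, the force and the opening at its end, in the units of the state.
- arm.get_state(): the state, without advancing time (a new reading comes with each control period).
- arm.grab_frame(name): name is "scene" or "side" or "wrist"; returns the picture (400x640x3 uint8, red, green, blue); there is no depth.
- arm.camera_info(name): a dict with "fov_y" (degrees; the focal length in pixels is half the picture's height over the tangent of half this angle, whatever the lens; pixels are square), "cx", "cy" (the principal point, pixels), "view" (4x4, takes a point from world to camera coordinates); the wrist camera has in their place "tool_from_camera" (4x4, takes a point from camera to tool coordinates, whose origin is the TCP and whose axes are the flange's). Camera axes: x right, y down, z forward; pixel columns grow to the right and rows downward; lengths in m; the calibration is good to about 2 mm. A picture is of the moment at which its call begins: read the wrist's pose just before it. camera_info takes no time and is no camera call.
- arm.job_done(): hands the job in, once; it reports no verdict.
The state is a dict: "t": time; "q": joint angles; "qd": joint speeds; "joint_efforts": joint torques, N m; "eef_pos": TCP position; "ee_rot": TCP orientation; "force": force on the tool from outside, world axes, zero at the start; "moment": the same for the moment, N m; "width": finger opening in m.
Only numpy, scipy, OpenCV 4.12 (cv2) and the standard library are available. Lean on these libraries where they do the work, as an engineer would, in place of code of your own. Each camera call takes 0.05 s, during which the arm holds its last target. There are 200 camera calls.

## Working session

There is one attempt and no reset: what is moved stays moved. The work goes in short steps, Python scripts to look and compute and a tool call to move; the robot and the scene stay as the last step left them, time stands still between calls to the robot, and variables do not carry over. Pictures are saved under pics/ and viewed, on a budget of 10 in all, crops included, one or two more only if the job needs it, and the job is handed in when it is done.

Besides the shell and the picture viewer there is one more tool, called after "Call:" by a JSON object that holds its "name" and its "arguments", one argument or row to a line. arm_command: Moves the arm, as the interface text tells. Its arguments: {"type":"object","properties":{"motion":{"type":"array","items":{"type":"array"}},"newtons":{"type":"number"}},"required":["motion"]}

```bash
mkdir -p pics; python3 - <<'E'
from station import arm
import cv2,numpy as np
np.set_printoptions(precision=4,suppress=True)
for n in("scene","side"):
    cv2.imwrite(f"pics/{n}0.png",cv2.cvtColor(arm.grab_frame(n),cv2.COLOR_RGB2BGR)); print(n,arm.camera_info(n))
print(arm.camera_info("wrist"))
print(arm.get_state())
E
```

```text
scene {'fov_y': 51.297697589967896, 'cx': 321.4943077532275, 'cy': 202.47287751464125, 'view': array([[-0.2696,  0.9629, -0.0143,  0.1135],
       [ 0.8076,  0.218 , -0.548 , -0.4157],
       [-0.5245, -0.1593, -0.8364,  2.0189],
       [ 0.    ,  0.    ,  0.    ,  1.    ]])}
side {'fov_y': 57.101062474950275, 'cx': 321.58860550912294, 'cy': 200.54632172076006, 'view': array([[ 0.9386, -0.3449, -0.0087, -0.5273],
       [-0.2652, -0.7049, -0.6579,  0.1888],
       [ 0.2207,  0.6198, -0.7531,  1.1575],
       [ 0.    ,  0.    ,  0.    ,  1.    ]])}
{'fov_y': 61.35809436748354, 'cx': 318.55462193230795, 'cy': 198.97290257898155, 'tool_from_camera': array([[-0.0004, -0.9608, -0.2773,  0.0744],
       [ 1.    , -0.0005,  0.0003, -0.0003],
       [-0.0004, -0.2773,  0.9608, -0.1364],
       [ 0.    ,  0.    ,  0.    ,  1.    ]])}
{'t': 0.1, 'q': array([ 1.4871,  0.3593,  0.0111, -0.0003, -1.2241, -0.2881]), 'qd': array([ 0.0002, -0.0017,  0.0009,  0.0013, -0.    ,  0.002 ]), 'joint_efforts': array([ -0.0015, -58.4165,  29.3752,   7.0156,   0.0102,  -0.    ]), 'eef_pos': array([0.2451, 0.6285, 0.2477]), 'ee_rot': array([ 3.1401, -0.0002, -0.3719]), 'force': array([-0.7039,  0.148 ,  0.6537]), 'moment': array([-0.0064, -0.023 , -0.0527]), 'width': 0.08743500652266727}
```

View pics/scene0.png

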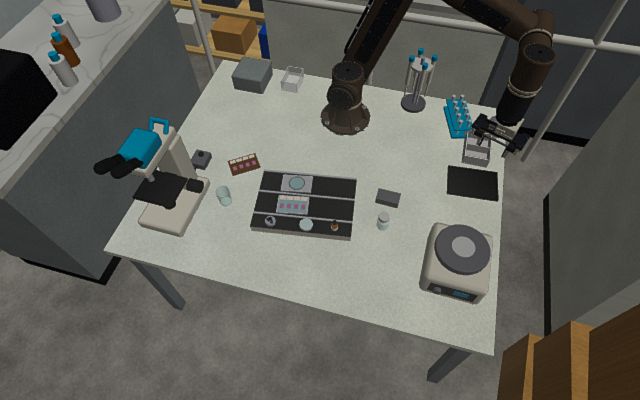

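View pics/side0.png

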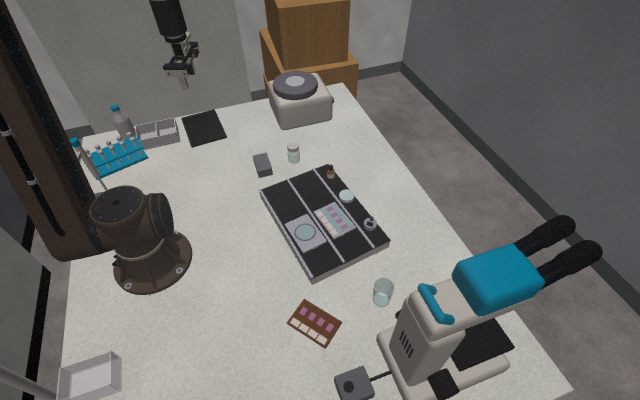

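Scene picture: the carrier with four slides is at about (293,204), in the lane farther from the robot. Possible mix-ups are the window plate at (297,183) and the brown look-alike at (243,163), which is off the ledge. The microscope is at (170,180), on the robot's right, so the push goes to −y. Next is a close crop.

```bash
python3 - <<'E'
import cv2,numpy as np
a=cv2.imread("pics/scene0.png")[160:245,235:370]; b=cv2.imread("pics/side0.png")[155:290,250:400]
a=cv2.resize(a,(675,425),interpolation=cv2.INTER_CUBIC);b=cv2.resize(b,(750,675),interpolation=cv2.INTER_CUBIC)
cv2.imwrite("pics/c1.png",a);cv2.imwrite("pics/c2.png",cv2.resize(cv2.imread("pics/side0.png")[160:280,255:395],(700,600),interpolation=cv2.INTER_CUBIC))
E
```

```text
(no output)
```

View pics/c1.png

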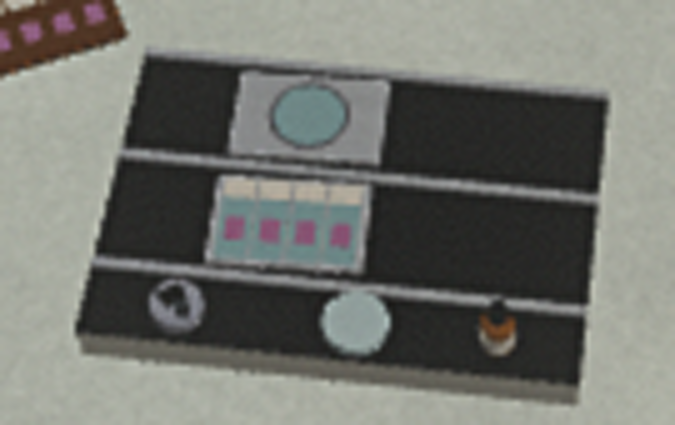

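View pics/c2.png

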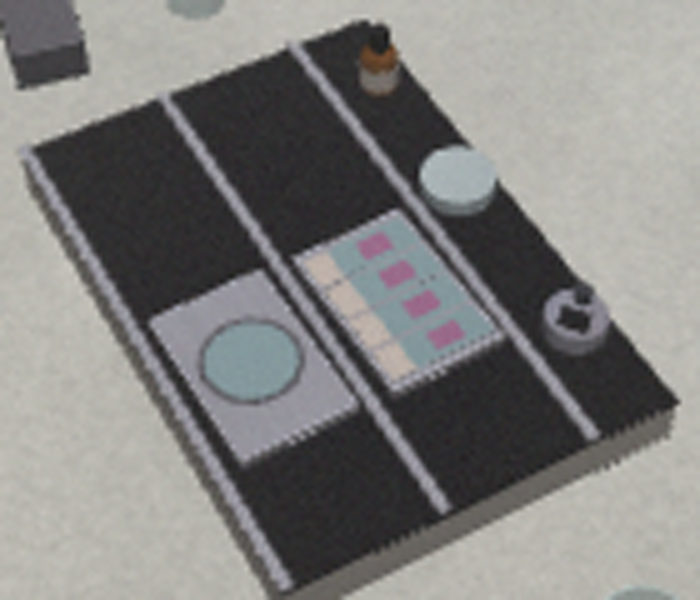

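The crops confirm the choice: four slides with white ends, in the middle lane. Its top corners are at crop1 (217,175), (371,183), (363,272), (206,263). I'll fit the ledge and carrier poses from both views.

```bash
cat >h.py <<'E'
import numpy as np
from station import arm
from scipy.optimize import least_squares
def proj(n,P):
    c=arm.camera_info(n); f=200/np.tan(np.radians(c["fov_y"])/2)
    p=P@c["view"][:3,:3].T+c["view"][:3,3]
    return p[:,:2]/p[:,2:]*f+[c["cx"],c["cy"]]
def W(v,L):
    L=np.asarray(L,float)/1000;c,s=np.cos(v[2]),np.sin(v[2])
    return np.c_[v[0]+c*L[:,0]-s*L[:,1],v[1]+s*L[:,0]+c*L[:,1],L[:,2]]
def fit(obs,v0):
    f=lambda v:np.concatenate([(proj(n,W(v,L))-px).ravel() for n,L,px in obs])
    r=least_squares(f,v0,loss="soft_l1");return r.x,f(r.x)
E
cat >m.py <<'E'
from h import *
np.set_printoptions(precision=4,suppress=True)
A=lambda p:np.array([235,160])+(np.array(p)+.5)/5-.5
B=lambda p:np.array([255,160])+(np.array(p)+.5)/5-.5
r=[[x,y,45] for x in(-107,0,107) for y in(-200,200)]
far=[[170,-200,40],[170,200,40]]
obs=[("scene",r+far,A([(147,54),(607,96),(124,155),(598,199),(97,262),(586,309),(78,336),(580,384)])),
("side",r+far[:1],B([(286,584),(28,152),(444,510),(167,97),(592,434),(297,45),(679,404)]))]
for o in (obs,obs[:1],obs[1:]):
    v,e=fit(o,[.6,-.1,0]); print("ledge",v,np.abs(e).max())
    if o is obs: V=v
c=[[-42.5,-64,48],[-42.5,64,48],[42.5,64,48],[42.5,-64,48]]
obs=[("scene",c,A([(217,175),(371,183),(363,272),(206,263)])),("side",c,B([(392,382),(294,256),(398,210),(505,333)]))]
for o in (obs,obs[:1],obs[1:]):
    v,e=fit(o,[.6,-.1,0]);d=v[:2]-V[:2];C,S=np.cos(V[2]),np.sin(V[2])
    print("car",v,np.abs(e).max(),"in ledge",[C*d[0]+S*d[1],-S*d[0]+C*d[1],v[2]-V[2]])
print("lane end pts",W(V,[[53.5,-200,40],[53.5,200,40]]))
E
python3 m.py
```

```text
ledge [ 0.5167 -0.0391  0.1452] 1.6722036292002258
ledge [ 0.5171 -0.0382  0.1516] 0.8877199084803067
ledge [ 0.5168 -0.0402  0.1404] 1.6715901354047276
car [ 0.5767 -0.0772  0.1934] 1.764002512464856 in ledge [np.float64(0.053856194127583974), np.float64(-0.04628978780306918), np.float64(0.048161649202283136)]
car [ 0.5767 -0.078   0.2066] 0.3593932859905635 in ledge [np.float64(0.053709196640009116), np.float64(-0.04716861922770012), np.float64(0.06131702346374204)]
car [ 0.577  -0.076   0.1847] 1.4495086826616443 in ledge [np.float64(0.05426460827720571), np.float64(-0.045172673586767326), np.float64(0.039456313329715664)]
lane end pts [[ 0.5986 -0.2293  0.04  ]
 [ 0.5407  0.1665  0.04  ]]
```

```bash
cat >n.py <<'E'
from h import *
V=[.5167,-.0391,.1452]
s=arm.get_state();p=s["eef_pos"];C,S=np.cos(V[2]),np.sin(V[2])
d=p[:2]-V[:2];x,y=C*d[0]+S*d[1],-S*d[0]+C*d[1]
print("ledge TCP mm",1e3*x,1e3*y,"z",1e3*p[2],"tool x to go to lane y48:",1e3*y-48,"tool y:",1e3*x-53.5, "yaw err deg",np.degrees(s["ee_rot"][2]-(V[2]-np.pi/2)),s["t"],s["width"],s["force"])
E
python3 n.py
```

```text
ledge TCP mm -172.15380569334016 699.8538337500669 z 247.71785808269811 tool x to go to lane y48: 651.8538337500669 tool y: -225.65380569334016 yaw err deg 60.373338193875284 0.1 0.08743500652266727 [-0.70393017  0.14801022  0.65372215]
```

Call:
{"name": "arm_command", "arguments": {
  "motion": [
    [[0,0,0],[0,0,6.04],0.5],
    [[0,0,0],[0,0,6.04],0.5],
    [[0,0,0],[0,0,6.04],0.5],
    [[0,0,0],[0,0,6.04],0.5],
    [[0,0,0],[0,0,6.04],0.5],
    [[0,0,0],[0,0,6.04],0.5],
    [[0,0,0],[0,0,6.04],0.5],
    [[0,0,0],[0,0,6.04],0.5],
    [[0,0,0],[0,0,6.04],0.5],
    [[0,0,0],[0,0,6.04],0.5],
    [[0,0,0],[0,0,0],0.5]
  ]
}}

```text
t: 1.02
eef_pos: [0.2451, 0.6286, 0.248]
ee_rot: [3.141, -0.001, -1.431]
force: [-0.2, 0.5, -0.4]
width: 0.0438
```

```bash
python3 n.py
```

```text
ledge TCP mm -172.09496129376333 699.9897674677908 z 248.01555092383055 tool x to go to lane y48: 651.9897674677908 tool y: -225.59496129376333 yaw err deg -0.2978423465776627 1.0167 0.04376891940477631 [-0.19093552  0.45418497 -0.44556037]
```

Call:
{"name": "arm_command", "arguments": {
  "motion": [
    [[32.5,-11.3,0],[0,0,0],0.5],
    [[32.5,-11.3,0],[0,0,0],0.5],
    [[32.5,-11.3,0],[0,0,0],0.5],
    [[32.5,-11.3,0],[0,0,0],0.5],
    [[32.5,-11.3,0],[0,0,0],0.5],
    [[32.5,-11.3,0],[0,0,0],0.5],
    [[32.5,-11.3,0],[0,0,0],0.5],
    [[32.5,-11.3,0],[0,0,0],0.5],
    [[32.5,-11.3,0],[0,0,0],0.5],
    [[32.5,-11.3,0],[0,0,0],0.5],
    [[32.5,-11.3,0],[0,0,0],0.5],
    [[32.5,-11.3,0],[0,0,0],0.5],
    [[32.5,-11.3,0],[0,0,0],0.5],
    [[32.5,-11.3,0],[0,0,0],0.5],
    [[32.5,-11.3,0],[0,0,0],0.5],
    [[32.5,-11.3,0],[0,0,0],0.5],
    [[32.5,-11.3,0],[0,0,0],0.5],
    [[32.5,-11.3,0],[0,0,0],0.5],
    [[32.5,-11.3,0],[0,0,0],0.5],
    [[32.5,-11.3,0],[0,0,0],0.5]
  ]
}}

```text
t: 2.68
eef_pos: [0.5631, 0.0166, 0.2485]
ee_rot: [3.142, 0.0, -1.422]
force: [-0.1, 0.6, 1.3]
width: 0.0438
```

Call:
{"name": "arm_command", "arguments": {
  "motion": [
    [[0,0,0],[0,0,0],0.5],
    [[0,0,0],[0,0,0],0.5],
    [[0,0,0],[0,0,0],0.5]
  ]
}}

```text
t: 2.93
eef_pos: [0.5624, 0.018, 0.2482]
ee_rot: [3.141, 0.0, -1.425]
force: [0.1, 0.2, 0.4]
width: 0.0437
```

```bash
python3 n.py; python3 - <<'E'
from station import arm
import cv2
s=arm.get_state();print(s["eef_pos"],s["ee_rot"])
cv2.imwrite("pics/w1.png",cv2.cvtColor(arm.grab_frame("wrist"),cv2.COLOR_RGB2BGR))
E
```

```text
ledge TCP mm 53.52075664519008 49.90008185422087 z 248.18811508762312 tool x to go to lane y48: 1.900081854220872 tool y: 0.020756645190083134 yaw err deg 0.043857158047468564 2.9333 0.04367124902974944 [0.11491393 0.24017122 0.35444488]
[0.5624375  0.01801892 0.24818812] [ 3.14087166e+00  8.11332013e-05 -1.42483087e+00]
```

View pics/w1.png

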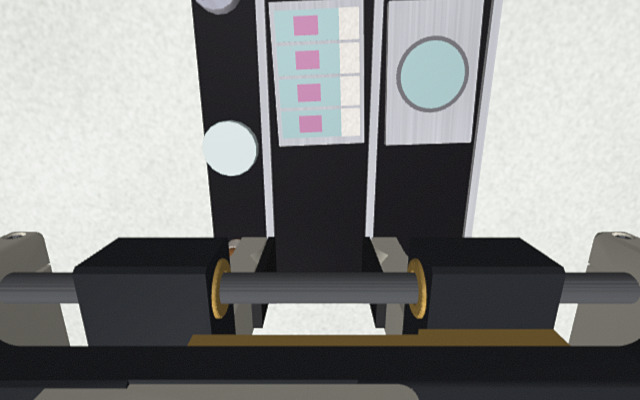

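Wrist view: the carrier's rear corners are at (279,146) and (364,142), with the rails on either side. I'll convert these to ledge coordinates.

```bash
cat >w.py <<'E'
from h import *
from scipy.spatial.transform import Rotation as R
V=[.5167,-.0391,.1452]
def dep(px,z,pos,rot):
    c=arm.camera_info("wrist");f=200/np.tan(np.radians(c["fov_y"])/2);T=c["tool_from_camera"]
    Rt=R.from_euler("xyz",rot).as_matrix();o=Rt@T[:3,3]+pos
    d=Rt@T[:3,:3]@np.array([(px[0]-c["cx"])/f,(px[1]-c["cy"])/f,1]);P=o+d*(z-o[2])/d[2]
    e=P[:2]-V[:2];C,S=np.cos(V[2]),np.sin(V[2]);return np.round(1e3*np.array([C*e[0]+S*e[1],-S*e[0]+C*e[1]]),1)
E
python3 - <<'E'
from w import *
pos=[.5624375,.01801892,.24818812];rot=[3.14087,8e-5,-1.42483]
for n,p,z in [("rearL",(279,146),.048),("rearR",(364,142),.048),("topL",(269.5,1),.048),("topR",(358,1),.048),("rail3",(263,20),.045),("rail3",(269,230),.045),("rail2",(380,20),.045),("rail2",(371,230),.045)]: print(n,dep(p,z,pos,rot))
E
```

```text
rearL [92.4 17.8]
rearR [ 8.1 13.8]
topL [  96.7 -110.5]
topR [  18.1 -110.6]
rail3 [103.6 -95.9]
rail3 [106.4 108.2]
rail2 [ -2.8 -96. ]
rail2 [ -3.4 108.2]
```

Call:
{"name": "arm_command", "arguments": {
  "motion": [
    [[0,0,20],[0,0,0],0.5],
    [[0,0.5,30],[0,0,0],0.5],
    [[0,0.5,30],[0,0,0],0.5],
    [[0,0.5,30],[0,0,0],0.5],
    [[0,0,30],[0,0,0],0.5],
    [[0,0,20],[0,0,0],0.5],
    [[0,0,12],[0,0,0],0.5],
    [[0,0,4],[0,0,0],0.5],
    [[0,0,0],[0,0,0],0.5],
    [[0,0,0],[0,0,0],0.5]
  ]
}}

```text
t: 3.82
eef_pos: [0.5616, 0.0189, 0.0733]
ee_rot: [-3.141, -0.0, -1.424]
force: [0.2, -0.8, 0.2]
width: 0.0435
```

```bash
python3 n.py
```

```text
ledge TCP mm 52.773689792149355 50.89270530589464 z 73.32492741830283 tool x to go to lane y48: 2.892705305894637 tool y: -0.7263102078506449 yaw err deg 0.0901716964986358 3.8167 0.0435157879462469 [ 0.22991203 -0.82140199  0.17020814]
```

Call:
{"name": "arm_command", "arguments": {
  "motion": [
    [[0,0.5,4],[0,0,0],0.5],
    [[0,0,3],[0,0,0],0.5],
    [[0,0,1.2],[0,0,0],0.5],
    [[0,0,0],[0,0,0],0.5],
    [[5,0,0],[0,0,0],0.5],
    [[5,0,0],[0,0,0],0.5],
    [[5,0,0],[0,0,0],0.5],
    [[5,0,0],[0,0,0],0.5],
    [[4,0,0],[0,0,0],0.5],
    [[4,0,0],[0,0,0],0.5],
    [[4,0,0],[0,0,0],0.5],
    [[4,0,0],[0,0,0],0.5],
    [[4,0,0],[0,0,0],0.5],
    [[4,0,0],[0,0,0],0.5]
  ]
}}

```text
t: 4.98
eef_pos: [0.5671, -0.0259, 0.0644]
ee_rot: [-3.142, 0.0, -1.426]
force: [-0.7, 0.5, 0.9]
width: 0.0438
```

```bash
python3 n.py; python3 - <<'E'
from station import arm
import cv2
s=arm.get_state();print(s["eef_pos"],s["ee_rot"])
cv2.imwrite("pics/w2.png",cv2.cvtColor(arm.grab_frame("wrist"),cv2.COLOR_RGB2BGR))
E
```

```text
ledge TCP mm 51.7839768049419 5.782012721644452 z 64.37223849630813 tool x to go to lane y48: -42.21798727835555 tool y: -1.7160231950580993 yaw err deg -0.02200968354689022 4.9833 0.04384833500080147 [-0.71606122  0.53300247  0.93850344]
[ 0.56710245 -0.02588619  0.06437224] [-3.14157893e+00  4.07084331e-05 -1.42598047e+00]
```

View pics/w2.png

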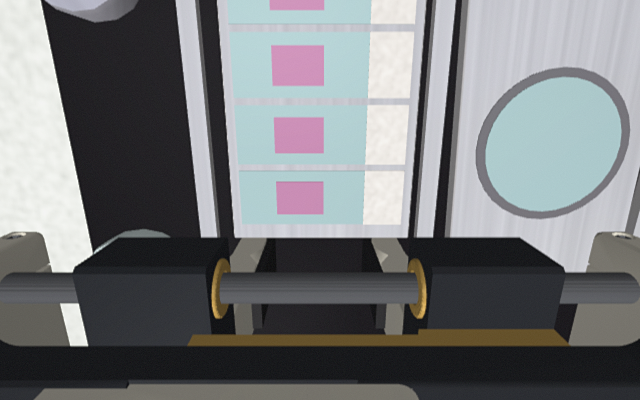

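The carrier is now square to the fingers, its rear edge at row 237, and clear of both rails. I'll check where that edge is relative to the pads.

```bash
python3 - <<'E'
from w import *
a=[.5671,-.02589,.06437],[-3.14158,0,-1.426]
for p,z in [((235,237),.048),((404,237),.048),((229,1),.048),((418,1),.048),((203,150),.045),((430,150),.045)]: print(p,dep(p,z,*a))
E
```

```text
(235, 237) [92.3 -5.3]
(404, 237) [ 9.9 -5.2]
(229, 1) [  87.6 -107.6]
(418, 1) [  11.4 -107.6]
(203, 150) [104.9 -47.2]
(430, 150) [  0.1 -47.1]
```

Call:
{"name": "arm_command", "arguments": {
  "motion": [
    [[4,0,0],[0,0,0],0.5],
    [[6,0,0],[0,0,0],0.5],
    [[6,0,0],[0,0,0],0.5],
    [[6,0,0],[0,0,0],0.5],
    [[6,0,0],[0,0,0],0.5],
    [[6,0,0],[0,0,0],0.5],
    [[6,0,0],[0,0,0],0.5],
    [[6,0,0],[0,0,0],0.5],
    [[6,0,0],[0,0,0],0.5],
    [[6,0,0],[0,0,0],0.5],
    [[6,0,0],[0,0,0],0.5],
    [[6,0,0],[0,0,0],0.5],
    [[6,0,0],[0,0,0],0.5],
    [[6,0,0],[0,0,0],0.5],
    [[6,0,0],[0,0,0],0.5],
    [[4,0,0],[0,0,0],0.5],
    [[2,0,0],[0,0,0],0.5],
    [[0,0,0],[0,0,0],0.5],
    [[0,0,0],[0,0,0],0.5]
  ]
}}

```text
t: 6.62
eef_pos: [0.5806, -0.1187, 0.0644]
ee_rot: [3.142, -0.0, -1.426]
force: [-0.4, -0.2, -0.4]
width: 0.0439
```

```bash
python3 n.py; python3 - <<'E'
from station import arm
import cv2
b=cv2.cvtColor(arm.grab_frame("side"),cv2.COLOR_RGB2BGR);cv2.imwrite("pics/side2.png",b)
cv2.imwrite("pics/c3.png",cv2.resize(b[190:310,265:405],(700,600),interpolation=cv2.INTER_CUBIC))
E
```

```text
ledge TCP mm 51.69078941580003 -88.03709149855916 z 64.36660331636237 tool x to go to lane y48: -136.03709149855916 tool y: -1.8092105841999668 yaw err deg -0.03601044188064148 6.6167 0.043901715949998726 [-0.39436847 -0.21222957 -0.42037548]
```

View pics/c3.png

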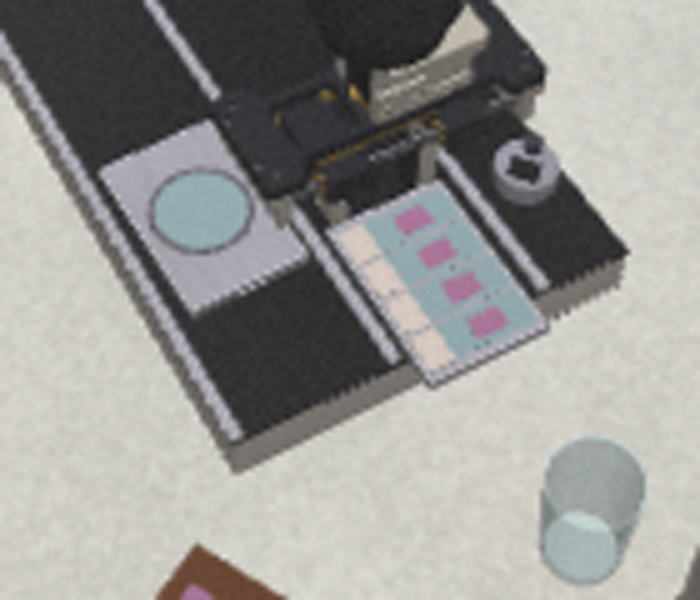

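The carrier is straight in its lane with its front past the end, at crop (433,380) and (548,322). The rail ends are at (394,359), (545,289) and (238,437). I'll measure the overhang relative to those.

```bash
cat >o.py <<'E'
from h import *
V=[.5167,-.0391,.1452]
def side(px,z):
    L=least_squares(lambda l:(proj("side",W(V,[[l[0],l[1],z]]))-px).ravel(),[0,-200]).x
    return np.round(L,1)
B=lambda u,v:np.array([265+(u+.5)/5-.5,190+(v+.5)/5-.5])
E
python3 - <<'E'
from o import *
for n,p,z in [("front robot side",(433,380),48),("front far side",(548,322),48),("rear r",(329,230),48),("rear f",(437,181),48),("rail1 end",(238,437),45),("rail2 end",(394,359),45),("rail3 end",(545,289),45),("ledge far corner",(628,253),40)]: print(n,side(B(*p),z))
E
```

```text
front robot side [  10.7 -224.5]
front far side [  92.6 -223.6]
rear r [  10.2 -100.5]
rear f [  89.9 -100.3]
rail1 end [-106.9 -201.1]
rail2 end [  -1.  -199.6]
rail3 end [ 105.7 -201.3]
ledge far corner [ 168.6 -201.3]
```

Overhang is now about 25 mm. The camera and the finger position agree, so I'll push another 15 mm and back off.

Call:
{"name": "arm_command", "arguments": {
  "motion": [
    [[2,0,0],[0,0,0],0.5],
    [[3,0,0],[0,0,0],0.5],
    [[3,0,0],[0,0,0],0.5],
    [[3,0,0],[0,0,0],0.5],
    [[2,0,0],[0,0,0],0.5],
    [[1.5,0,0],[0,0,0],0.5],
    [[0.5,0,0],[0,0,0],0.5],
    [[0,0,0],[0,0,0],0.5],
    [[0,0,0],[0,0,0],0.5]
  ]
}}

```text
t: 7.42
eef_pos: [0.5827, -0.1336, 0.0644]
ee_rot: [3.142, -0.0, -1.426]
force: [-0.3, -0.8, -0.3]
width: 0.0437
```

Call:
{"name": "arm_command", "arguments": {
  "motion": [
    [[-5,0,0],[0,0,0],0.5],
    [[-10,0,0],[0,0,0],0.5],
    [[-10,0,0],[0,0,0],0.5],
    [[0,0,-10],[0,0,0],0.5],
    [[0,0,-25],[0,0,0],0.5],
    [[0,0,-35],[0,0,0],0.5],
    [[0,0,-35],[0,0,0],0.5],
    [[-20,0,-35],[0,0,0],0.5],
    [[-30,0,-30],[0,0,0],0.5],
    [[-30,0,0],[0,0,0],0.5],
    [[-20,0,0],[0,0,0],0.5],
    [[0,0,0],[0,0,0],0.5],
    [[0,0,0],[0,0,0],0.5]
  ]
}}

```text
t: 8.5
eef_pos: [0.5646, -0.0088, 0.2348]
ee_rot: [-3.14, 0.0, -1.423]
force: [0.7, 0.4, -0.2]
width: 0.0437
```

```bash
python3 n.py; python3 - <<'E'
from station import arm
import cv2
b=cv2.cvtColor(arm.grab_frame("side"),cv2.COLOR_RGB2BGR);cv2.imwrite("pics/side3.png",b)
cv2.imwrite("pics/c4.png",cv2.resize(b[190:310,265:405],(700,600),interpolation=cv2.INTER_CUBIC))
b=cv2.cvtColor(arm.grab_frame("scene"),cv2.COLOR_RGB2BGR);cv2.imwrite("pics/scene3.png",b[100:300,180:480].repeat(2,0).repeat(2,1))
E
```

```text
ledge TCP mm 51.73310124922165 23.022266525867177 z 234.8305397514333 tool x to go to lane y48: -24.977733474132823 tool y: -1.7668987507783527 yaw err deg 0.13963231595855316 8.5 0.04369054503185924 [ 0.73523432  0.38349422 -0.16553221]
```

View pics/c4.png

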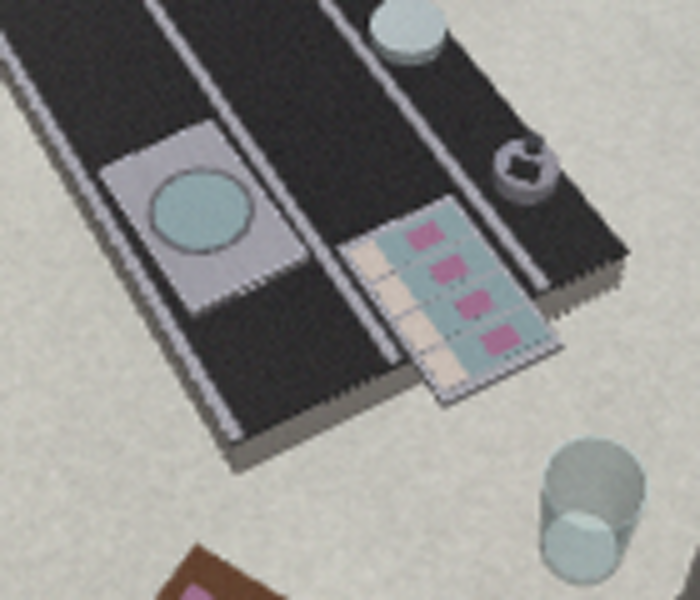

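View pics/scene3.png

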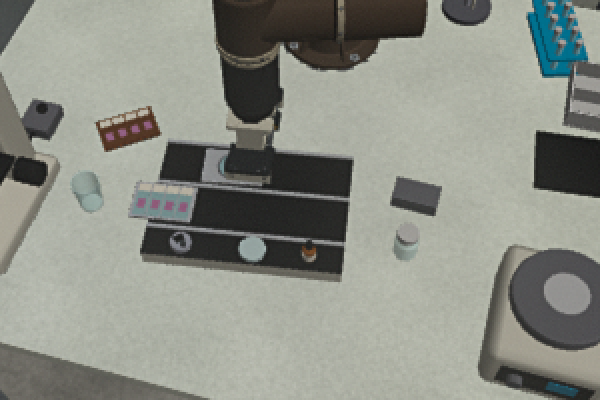

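The carrier lies flat and straight, sticking out past the end, and everything else is undisturbed. One last measurement of the overhang: front corners at (445,402) and (562,345), rear at (340,247) and (453,197).

```bash
python3 - <<'E'
from o import *
for p in [(445,401),(562,344),(340,247),(453,197)]: print(side(B(*p),48))
E
```

```text
[   9.5 -240. ]
[  91.3 -240.6]
[   9.9 -115.1]
[  92.1 -116.2]
```

```bash
python3 -c "
from station import arm
print(arm.job_done())"
```

```text
the job is handed in; nothing more can be done
None
```

I pushed the four-slide carrier along its lane with both fingertips, towards the ledge end on the microscope's side (-y). It now sticks out about 40 mm, and I handed the job in at about 8.6 s with the arm clear above the ledge.

- **Overhang:** in the last side picture the front corners were at ledge y = -240 and -241 mm. The ledge end measured about -200.7 mm. The final finger position agrees to about 1 mm.
- **Straightness:** the front and rear edges are each square to the lane within about 1 mm. The carrier lies flat, clear of both rails.
- **Forces:** the force readings taken at the end of each move stayed under 2 N.
- **Other things:** by eye in the last pictures, the window plate, the brown look-alike and the other items had not moved.
- **Small disagreement:** the wrist camera put the lane's middle about 2 mm nearer the robot than the fixed cameras did. I pushed along a line between the two.

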